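Hold the rice cooker's lid open

ROBOT

A 7-joint arm with a two-finger parallel gripper is mounted at the origin on the work surface. World frame = base frame: x ahead of the robot, y to its left, z up, the work surface at z = 0. Lengths are in mm, angles in rad, forces in N, time in s.
With the tool pointing down it reaches from about 425 to 975 mm from the base axis. Payload 16.7 kg.
Tool frame: the origin (TCP) lies between the finger pads; the fingertips stand 11 mm ahead of it and the grasp point (between the pads) lies 8 mm behind it; z points along the fingers, x is the direction in which the jaws open and shut, and the axes are right-handed (so a half turn about z gives the same grasp; the last joint's range is limited). The gripper opens to 85 mm and grips with 20 to 120 N. Pads are 22 mm wide; open, the fingers measure 114 mm over their backs; the gripper's body (76 mm by 85 mm) begins 54 mm behind the grasp point. The pads swing forward as they close: fully open they stand 13 mm farther back than shut.
Start: joints at [-1.349, 0.426, 0.074, 1.606, -0.034, 1.111, -0.067], TCP at [244.597, 629.086, 242.302] pointing down, gripper open.
Joint ranges: [-2.85, 2.85], [-0.5, 2.14], [-1.23, 1.37], [0.21, 2.46], [-1.02, 4.16], [0.16, 2.05], [-2.73, 2.73]. Speed limits (rad/s): [1.89, 1.89, 2.39, 2.39, 3.01, 3.01, 3.01].

INTERFACE

Orientations are given as a 3x3 rotation matrix whose columns are the frame's x, y, z axes.
In Python, from workcell import robot, eyes gives the robot as it stands.
- The arm moves only by the shell command python3 -m handwheel 'ROWS' [FORCE]. ROWS is JSON, a list of rows, each a list of 5 numbers: the shift along the tool's x, y, z in mm, then the turn about the tool's z in degrees, then the gripper's target within -1 to 1 (shut at 1, half-way at 0, fully open at -1). A call has 1 to 5 rows; each row is the pose to reach, as a shift and turn from the pose commanded when the call began, along the tool's axes at that moment; what a row does not reach only later rows make up. A row lasts 1/8 s, in which the tool goes at most 62.5 mm and 10.7 degrees, less where a joint would pass 70% of its speed; a pose out of reach is approached as far as the arm can. A call with a gripper value outside its range is refused whole. The fingers move at their own pace and stop on an object; FORCE is the grip in N (left out, the last holds). Time passes only in rows, so rows that repeat a pose let the fingers close. It gives the time, the measured TCP pose, the force and the opening at its end, in the units of the state.
- robot.get_state(): the state, without advancing time (a new reading comes with each control period).
- eyes.capture(name): name is "side" or "top"; returns the picture (480x640x3 uint8, red, green, blue); there is no depth.
- eyes.get_calibration(name): a dict with "fx", "fy", "cx", "cy" (pixels), "R" (3x3) and "t" (3): a world point X has camera coordinates R X + t. Camera axes: x right, y down, z forward; pixel columns grow to the right and rows downward; lengths in mm; the calibration is good to about 2 mm. A picture is of the moment at which its call begins. get_calibration takes no time and is no camera call.
- robot.finish_job(): hands the job in, once; it reports no verdict.
The state is a dict: "t": time; "q": joint angles; "qd": joint speeds; "joint_torque": joint torques, N m; "tool_pos": TCP position; "ee_rot": TCP orientation; "force": force on the tool from outside, world axes, zero at the start; "wrist_torque": the same for the moment, N m; "width": opening from 0.0 (shut) to 1.0 (fully open).
Only numpy, scipy, OpenCV 4.12 (cv2) and the standard library are available. Lean on these libraries where they do the work, as an engineer would, in place of code of your own. Each camera call takes 0.05 s, during which the arm holds its last target. There are 200 camera calls.

TASK

The small rice cooker's lid no longer stays up by itself. With the lid still shut, swing the cooker's carry handle right back to its rear stop so that it is out of the lid's way, then lift the lid and hold it 60 degrees open so that I can take out the inner pot. Finish while still holding the lid there: do not let go, do not let it slam or prop it up on anything, and leave the other things on the table where they are.

Things in the scene. Friction and masses are not known exactly. Their poses are not given: they have to be found in the camera images.
- cooker: Small white rice cooker, round, 174 mm across, 128 mm high to the lid seam, 161 mm to the top of the domed lid; it stays put. Origin: centre of its underside. Its +x points to its back (hinge), -x to its front (black control panel, lid grip), z up; the front looks roughly towards the robot. The carry handle reaches 105 mm to either side.
- lid (a joint): Opening angle of the lid in rad: 0 shut, 1.047 is 60 degrees open, 1.75 the end. It opens upward, front edge first, turning about the hinge at the back. It has no catch, spring or stay: let go anywhere below about 1.5 rad it falls shut. The lid is a white dome, 174 mm across, 33 mm high, 0.25 to 0.45 kg.
- lid_grip (a point): Centre of the lid's black front grip: solid tongue, flat parallel sides, 46 mm wide (cooker's y), 16 mm thick, 46 mm long, sticking out in front of the dome. Lid shut, it is 111 mm in front of the cooker's centre, 142 mm above the table; the tongue ends 22 mm further. Can be pinched by its sides from above; it turns between the pads as the lid opens. Free space around and below. Axes as the lid's.
- hinge_axis (a point): A point on the lid's hinge axis (which runs along the cooker's y), at the middle of the back: 92 mm behind the cooker's centre, 128 mm above the table. The grip travels on an arc of 203 mm radius about it.
- bail (a joint): Angle of the carry handle in rad: 0 upright over the lid, positive leaning to the back, -0.55 is its front stop, 1.40 its rear stop (right back, nearly level, behind the lid). Friction holds it where it is left; about 1.5 N at the grip moves it.
- bail_grip (a point): Centre of the carry handle's black round grip: 16 mm diameter, 100 mm long along the cooker's y, in the middle of the cross bar of the U-shaped handle. 137 mm from the handle's pivot; it can be pinched from above, the fingers before and behind it, and turns in the fingers.
- bail_pivot (a point): Middle of the carry handle's pivot axis, which runs along the cooker's y: over the cooker's centre, 105 mm above the table. With the handle at angle a the grip's centre is 137 sin(a) mm behind and 137 cos(a) mm above it.
- bowl_mid (a point): Centre, half-way up, of an empty steel bowl, 136 mm across, 55 mm high, beside the cooker (loose; leave it).
- spoon_rest: White ceramic spoon rest, dish 92 mm across with a tail 88 mm out along its -x, 15 mm high, beside the cooker (loose; leave it). Origin under the dish's centre.
- paddle: White plastic rice paddle lying flat, 177 mm long along its x, blade to +x, 8 mm high (loose; leave it). Origin: underside, where blade and handle meet.
- tray: Clear acrylic tray, 280 by 100 mm, raised edges 26 mm high, long along its x (loose; leave it). Origin: centre of the underside.
- chopstick1: Dark lacquered chopstick, 234 mm long along its x, 8 mm thick, one of two pairs lying in the tray (loose; leave it). Origin: underside.
- chopstick2: Dark lacquered chopstick, 234 mm long along its x, 8 mm thick, one of two pairs lying in the tray (loose; leave it). Origin: underside.
- chopstick3: Dark lacquered chopstick, 234 mm long along its x, 8 mm thick, one of two pairs lying in the tray (loose; leave it). Origin: underside.
- chopstick4: Dark lacquered chopstick, 234 mm long along its x, 8 mm thick, one of two pairs lying in the tray (loose; leave it). Origin: underside.
- glass: Drinking glass, 72 mm across, 95 mm high, on the left (loose; leave it). Origin: centre of the underside.
- jar: Amber glass jar with steel cap, 60 mm across, 85 mm high, on the right (loose; leave it). Origin: centre of the underside.
Mind the look-alikes: they are no part of the job. What is shaped like the chopstick2 but pink is not meant.

How it is judged (in metres and radians):
On the way, in this order (a step that is already met when the one before it is completed fails the run):
1. the carry handle is swung right back to its rear stop (within 7.5 degrees) with the lid still shut (value of joint bail above 1.27 rad and value of joint lid below 0.06 rad), for 0.2 s.
2. the robot holds the lid 60 degrees open (within 6 degrees), the handle still back (value of joint bail above 1.27 rad and contact force between any of the fingers, the arm and lid above 0.3 N and value of joint lid between 0.942 and 1.152 rad), for 0.4 s.
At the end, for the whole second after the job is handed in: Through the last second the robot holds the lid (contact over 0.3 N, nothing loose touching it), still, 60 degrees open within 6 (0.942 to 1.152 rad); the carry handle lies within 7.5 degrees of its rear stop (over 1.27 rad); bystanders are within 30 mm of their start (all of step 2 and velocity of joint lid between -0.1 and 0.1 rad/s and contact force between each of bowl, spoon_rest, paddle, tray, glass, jar, chopstick1, chopstick2, chopstick3, chopstick4 and lid below 0.1 N and distance of each of bowl_mid, spoon_rest, paddle, tray, glass, jar, chopstick1, chopstick2, chopstick3, chopstick4 from where it was at the start of the episode below 0.03 m); the arm keeps its last pose, push and grip.
It fails at once if the lid is raised (over 0.15 rad) while the carry handle still stands in its way (under 1.1 rad) (value of joint lid above 0.15 rad and value of joint bail below 1.1 rad).
It fails at once if the lid drops or slams (closing faster than 4 rad/s) (velocity of joint lid below -4 rad/s).
It fails at once if a bystander is pushed more than 30 mm away (distance of any of bowl_mid, spoon_rest, paddle, tray, glass, jar, chopstick1, chopstick2, chopstick3, chopstick4 from where it was at the start of the episode above 0.03 m).
It also fails if it takes over 53 s, if anything falls off the work surface, if the arm or the gripper's body presses on something with over 40 N, if the wrist force passes 120 N, or if a joint passes its speed limit or range.

## Working session

There is one attempt and no reset: what is moved stays moved. The work goes in short steps, Python scripts to look and compute and a shell command to move; the robot and the scene stay as the last step left them, time stands still between calls to the robot, and variables do not carry over. Pictures are saved under pics/ and viewed, about 8 in all and at most 12, crops included, and the job is handed in when it is done.

```bash
mkdir -p pics; ls
python3 - <<'E'
from workcell import robot, eyes
import cv2, numpy as np
s=robot.get_state(); print(s['t'],s['tool_pos'],np.round(s['ee_rot'],3).tolist(),s['width'])
for n in ('top','side'):
    im=eyes.capture(n); cv2.imwrite(f'pics/{n}0.png',im[...,::-1]); c=eyes.get_calibration(n); print(n,{k:np.round(v,3).tolist() for k,v in c.items()})
E
```

```text
pics
0.0 [244.46893481 628.74963866 241.59754006] [[0.362, 0.932, -0.0], [0.932, -0.362, -0.001], [-0.001, 0.0, -1.0]] 0.9970132344592467
top {'fx': 496.691, 'fy': 496.691, 'cx': 317.361, 'cy': 237.363, 'R': [[-0.021, -1.0, 0.008], [-0.984, 0.019, -0.18], [0.18, -0.012, -0.984]], 't': [-17.529, 497.067, 1459.71]}
side {'fx': 599.111, 'fy': 599.111, 'cx': 317.145, 'cy': 234.45, 'R': [[0.953, -0.303, -0.001], [-0.225, -0.704, -0.674], [0.203, 0.642, -0.739]], 't': [-443.936, 222.885, 1551.794]}
```

View pics/top0.png

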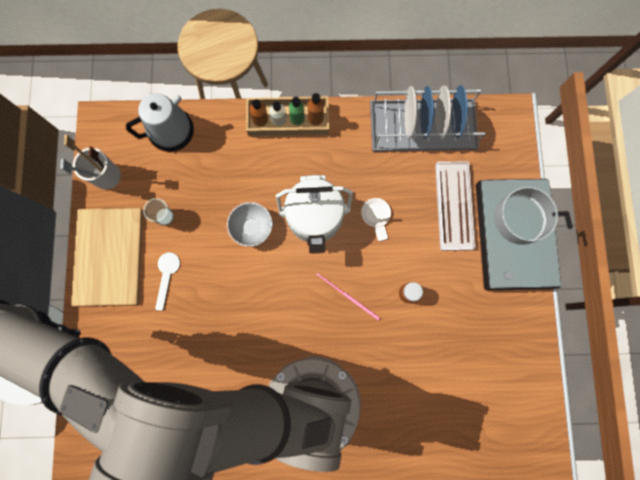

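View pics/side0.png

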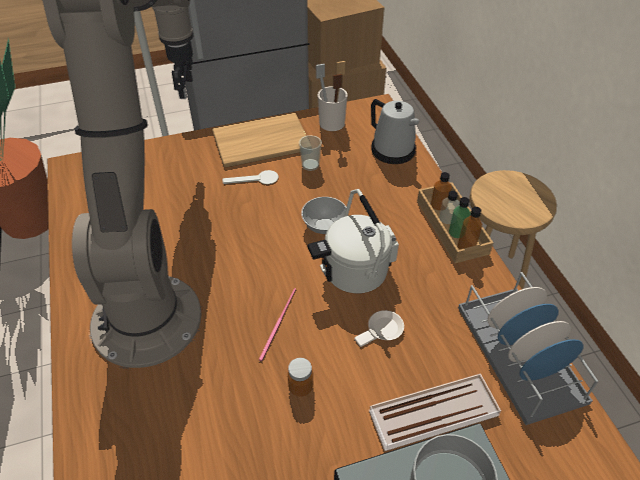

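Top view: cooker at about (314,210), black lid grip (317,242), handle grip (313,190). Side view: lid grip (319,250), handle grip (368,208). I'll segment the black parts and triangulate them.

```bash
cat > h.py <<'E'
import numpy as np, cv2
from workcell import robot, eyes
def cal(n):
    c=eyes.get_calibration(n); K=np.array([[c['fx'],0,c['cx']],[0,c['fy'],c['cy']],[0,0,1]]); return K,np.array(c['R']),np.array(c['t'])
def proj(n,X):
    K,R,t=cal(n); p=K@(R@np.asarray(X,float)+t); return p[:2]/p[2]
def tri(a,b):
    P=[]
    for n in ('top','side'):
        K,R,t=cal(n); P.append(K@np.c_[R,t])
    X=cv2.triangulatePoints(P[0],P[1],np.array(a,float).reshape(2,1),np.array(b,float).reshape(2,1)).ravel(); return X[:3]/X[3]
def plane(n,p,z):
    K,R,t=cal(n); d=R.T@np.linalg.solve(K,[p[0],p[1],1]); o=-R.T@t; return o+d*(z-o[2])/d[2]
def blobs(im,box,thr=60,amin=25):
    x0,y0,x1,y1=box; m=(im[y0:y1,x0:x1].max(2)<thr).astype('uint8')
    n,l,st,c=cv2.connectedComponentsWithStats(m)
    out=[]
    for i in range(1,n):
        if st[i,4]>=amin:
            pts=np.argwhere(l==i)[:,::-1].astype(np.float32)
            r=cv2.minAreaRect(pts); out.append((np.round(c[i]+[x0,y0],1).tolist(),int(st[i,4]),st[i,:4].tolist(),np.round(cv2.boxPoints(r)+[x0,y0],1).tolist()))
    return out
E
python3 - <<'E'
from h import *
T=cv2.imread('pics/top0.png');S=cv2.imread('pics/side0.png')
for b in blobs(T,(270,165,360,260)):print('top',b)
for b in blobs(S,(295,180,410,300)):print('side',b)
a=cv2.resize(T[160:265,265:365],None,fx=4,fy=4,interpolation=cv2.INTER_CUBIC)
b=cv2.resize(S[180:300,300:410],None,fx=3.5,fy=3.5,interpolation=cv2.INTER_CUBIC)
c=np.zeros((420,785,3),np.uint8);c[:a.shape[0],:400]=a;c[:,400:400+b.shape[1]]=b;cv2.imwrite('pics/crop0.png',c)
E
```

```text
top ([312.8, 189.5], 93, [27, 23, 34, 4], [[297.0, 188.0], [330.0, 188.0], [330.0, 191.0], [297.0, 191.0]])
top ([316.8, 248.0], 80, [40, 79, 14, 8], [[310.0, 245.0], [323.0, 244.0], [323.5, 250.7], [310.5, 251.7]])
side ([368.7, 209.3], 163, [65, 15, 19, 29], [[358.6, 196.8], [363.3, 194.1], [379.0, 221.4], [374.2, 224.2]])
side ([321.4, 256.6], 380, [12, 60, 25, 42], [[306.4, 244.8], [323.6, 236.2], [342.8, 274.6], [325.6, 283.2]])
```

View pics/crop0.png

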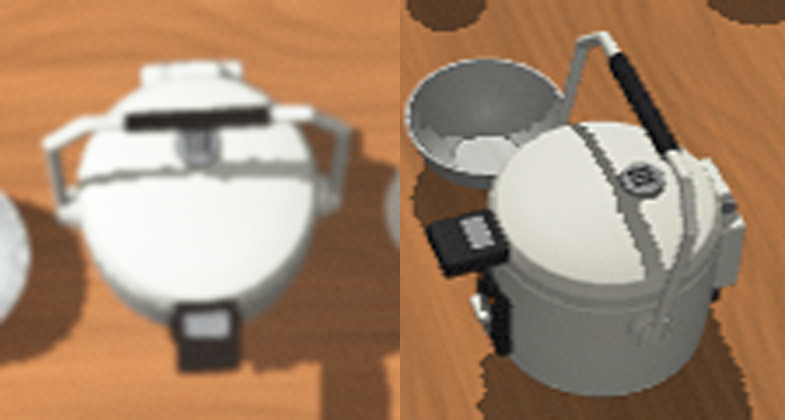

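Run:
```python
from h import *
B=tri([312.8,189.5],[368.7,209.3])
L=tri([296.5,190],[360.6,196.3]);R=tri([331.5,188.8],[377.7,222.9])
print('bail',B,L,R,(L+R)/2)
# yaw from top rays at z of bail
z=B[2];l=plane('top',[296.5,190.0],z);r=plane('top',[331.5,188.8],z);d=l-r
yaw=np.arctan2(d[1],d[0])-np.pi/2;print('yaw deg',np.degrees(yaw),np.linalg.norm(d))
# grip front edge in top (top face z=150)
f=plane('top',[317.2,252.0],148);print('tongue end',f)
ex=np.array([np.cos(yaw),np.sin(yaw)])
print('centre from tongue',f[:2]+133*ex)
# lid seam dome widest in top: left 78/4+265, right 315/4+265, at z 128
a=plane('top',[78/4+265,160+190/4],128);b=plane('top',[315/4+265,160+190/4],128);print('dome',a,b,(a+b)/2)
# pivots from top crop (68,212),(330,200) z 105
a=plane('top',[265+70/4,160+212/4],105);b=plane('top',[265+328/4,160+200/4],105);print('piv',a,b,(a+b)/2)
# side pivot near (652,328)
print('sidepiv',plane('side',[300+252/3.5,180+328/3.5],105))
c=f[:2]+133*ex
print('angle',np.degrees(np.arctan2((B[:2]-c)@ex,B[2]-105)),np.hypot((B[:2]-c)@ex,B[2]-105))
```

```text
bail [593.49844659 -16.21268604 241.3015126 ] [589.3116393   27.4647262  247.54460895] [596.25522042 -66.58279506 241.55267595] [592.78342986 -19.55903443 244.54864245]
yaw deg 0.9487845883142149 93.69749294363194
tongue end [436.11390843 -25.12741383 148.        ]
centre from tongue [569.0956736  -22.92511229]
dome [571.07220462  66.385277   128.        ] [ 567.77785969 -104.91801296  128.        ] [569.42503215 -19.26636798 128.        ]
piv [560.28563708  73.65122504 105.        ] [ 565.66754062 -115.80613188  105.        ] [562.97658885 -21.07745342 105.        ]
sidepiv [ 577.17419097 -109.95738448  105.        ]
angle 10.19432507846448 138.48779973259974
```

```bash
cat >> h.py <<'E'
def shifts(pts, ang=None):
    """tool-frame shifts to world TCP points; turn (deg) so that tool x stands at world angle ang"""
    s=robot.get_state(); R=np.array(s['ee_rot']); p=np.array(s['tool_pos'])
    a=np.degrees(np.arctan2(R[1,0],R[0,0])); print('t',round(s['t'],2),'pos',np.round(p,1),'xang',round(a,1),'F',np.round(s['force'],1),'w',round(s['width'],3))
    for q in pts: print(np.round(q,1),'->',np.round(R.T@(np.array(q)-p),1),'turn',None if ang is None else round(a-ang,1))
E
python3 -c "
from h import *
shifts([[244,629,320],[555,-18,320]],92)
for n in range(172,184): print(n,plane('top',[312,n],128)[:2].round(0))"
```

```text
t 0.1 pos [244.4 628.8 241.7] xang 68.8 F [ 0.6 -0.2  0.1] w 0.999
[244 629 320] -> [ -0.1  -0.5 -78.3] turn -23.2
[555 -18 320] -> [-490.4  523.8  -77.7] turn -23.2
172 [676. -15.]
173 [673. -15.]
174 [670. -15.]
175 [667. -15.]
176 [664. -15.]
177 [661. -15.]
178 [658. -15.]
179 [655. -15.]
180 [652. -15.]
181 [649. -15.]
182 [646. -15.]
183 [643. -14.]
```

```bash
python3 -m handwheel '[[0,0,-50,0,1],[-35,37,-78,-8,1],[-75,80,-78,-16,1],[-115,123,-78,-23,1],[-155,166,-78,-23,1]]' 40; python3 -c "
from h import *
shifts([[555,-18,320]],92)"
```

```text
t: 0.72
tool_pos: [343.7, 422.5, 320.2]
ee_rot: [[-0.033, 0.999, -0.0], [0.999, 0.033, -0.0], [-0.0, -0.0, -1.0]]
force: [0.8, 1.1, 0.1]
width: 0.003
t 0.72 pos [343.7 422.5 320.2] xang 91.9 F [0.8 1.1 0.1] w 0.003
[555 -18 320] -> [-4.471e+02  1.968e+02  2.000e-01] turn -0.1
```

```bash
python3 -m handwheel '[[-50,22,0,0,1],[-100,44,0,0,1],[-150,66,0,0,1],[-200,88,0,0,1],[-250,110,0,0,1]]'; python3 -m handwheel '[[-50,22,0,0,1],[-100,44,0,0,1],[-150,66,0,0,1],[-197,87,0,0,1],[-197,87,0,0,1]]'
python3 - <<'E'
from h import *
shifts([[555,-18,240]],92)
T=eyes.capture('top')[...,::-1];S=eyes.capture('side')[...,::-1]
a=cv2.resize(T[120:280,250:390],None,fx=2.8,fy=2.8);b=cv2.resize(S[140:300,270:410],None,fx=2.8,fy=2.8)
cv2.imwrite('pics/c1.png',np.hstack([a,b]))
E
```

```text
t: 1.35
tool_pos: [461.1, 176.1, 320.3]
ee_rot: [[-0.031, 1.0, -0.0], [1.0, 0.031, 0.0], [0.0, -0.0, -1.0]]
force: [0.3, 0.2, -0.9]
width: 0.001
t: 1.98
tool_pos: [554.3, -20.3, 320.1]
ee_rot: [[-0.025, 1.0, -0.0], [1.0, 0.025, -0.002], [-0.002, -0.0, -1.0]]
force: [-1.4, 0.0, -1.5]
width: -0.003
t 1.98 pos [554.3 -20.3 320.1] xang 91.4 F [-1.4  0.  -1.5] w -0.003
[555 -18 240] -> [ 2.4  0.8 80. ] turn -0.6
```

View pics/c1.png

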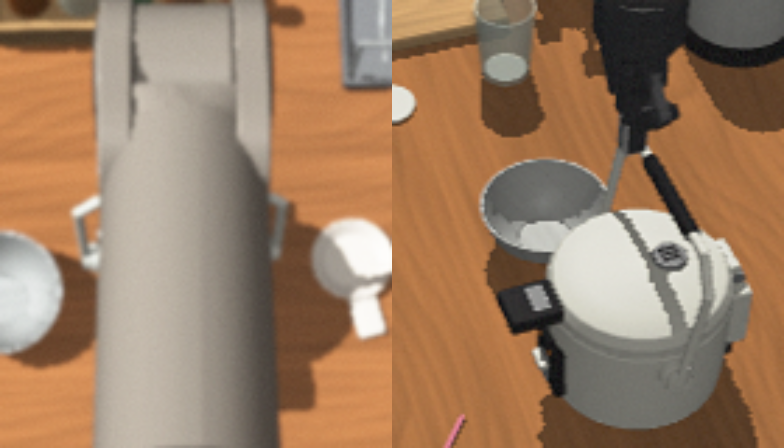

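Side view: the fingertips are at about (632,148) in the crop, just in front of and above the handle grip, and the lid is shut. I'll lower in front of the bar, then push it back along its arc.

```bash
python3 -m handwheel '[[2,0,40,0,1],[2,0,80,0,1],[2,0,80,0,1],[2,10,80,0,1],[2,20,80,0,1]]'; python3 -m handwheel '[[0,12,2,0,1],[0,23,6,0,1],[0,34,11,0,1],[0,44,16,0,1],[0,44,16,0,1]]'; python3 -m handwheel '[[0,10,7,0,1],[0,20,14,0,1],[0,29,22,0,1],[0,37,31,0,1],[0,37,31,0,1]]';python3 - <<'E'
from h import *
shifts([[669,-17,173]],92)
S=eyes.capture('side')[...,::-1]
cv2.imwrite('pics/c2.png',cv2.resize(S[140:300,270:430],None,fx=3,fy=3))
E
```

```text
t: 2.7
tool_pos: [575.3, -13.2, 242.1]
ee_rot: [[-0.031, 1.0, 0.002], [1.0, 0.031, 0.001], [0.001, 0.003, -1.0]]
force: [-1.4, 0.4, -0.1]
width: -0.001
t: 3.32
tool_pos: [618.0, -12.4, 223.5]
ee_rot: [[-0.031, 1.0, -0.001], [1.0, 0.031, -0.001], [-0.001, -0.001, -1.0]]
force: [-1.0, 0.1, -0.6]
width: 0.0
t: 3.95
tool_pos: [654.7, -11.2, 192.2]
ee_rot: [[-0.031, 1.0, -0.001], [1.0, 0.031, -0.0], [-0.0, -0.001, -1.0]]
force: [-0.0, 0.3, -0.2]
width: -0.004
t 3.95 pos [654.7 -11.2 192.2] xang 91.8 F [-0.   0.3 -0.2] w -0.004
[669 -17 173] -> [-6.2 14.2 19.1] turn -0.2
```

View pics/c2.png

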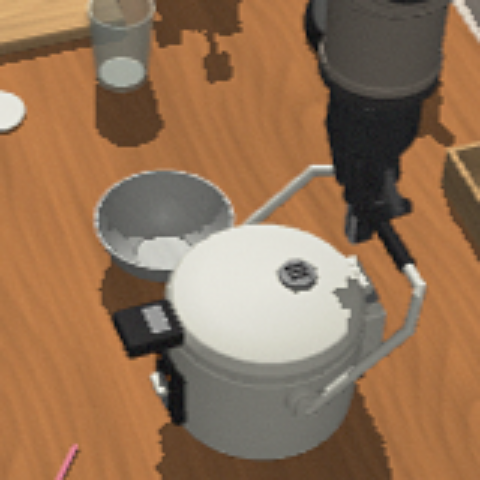

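The handle has swung well back; its bar's right end is at about crop (413,272) and the lid is shut. I'll estimate its angle from that end.

Run:
```python
from h import *
e=np.radians(2);ex=np.array([np.cos(e),np.sin(e),0]);ey=np.array([-np.sin(e),np.cos(e),0]);C=np.array([569,-20,105.])
for a in (45,50,55,60,65,70,75,80):
    r=np.radians(a);P=C+137*np.sin(r)*ex+[0,0,137*np.cos(r)]
    print(a,P.round(0),proj('side',P-50*ey).round(1))
print('seen',270+413/3,140+272/3)
```

```text
45 [666. -17. 202.] [402.1 227.9]
50 [674. -16. 193.] [404.7 229.5]
55 [681. -16. 184.] [406.9 231.3]
60 [688. -16. 174.] [408.8 233.4]
65 [693. -16. 163.] [410.3 235.6]
70 [698. -16. 152.] [411.4 238.1]
75 [701. -15. 140.] [412.1 240.7]
80 [704. -15. 129.] [412.5 243.4]
seen 407.66666666666663 230.66666666666669
```

```bash
python3 -m handwheel '[[0,-2,-20,0,1],[-4,0,-40,0,1],[-5,22,-40,0,1],[-5,40,-40,0,1],[-5,40,-40,0,1]]'; python3 -m handwheel '[[0,0,15,0,1],[0,2,30,0,1],[0,4,42,0,1],[0,6,54,0,1],[0,7,64,0,1]]'; python3 -m handwheel '[[0,1,8,0,1],[0,2,14,0,1],[0,3,20,0,1],[0,3,20,0,1]]';python3 - <<'E'
from h import *
shifts([[704,-17,145]],92)
S=eyes.capture('side')[...,::-1]
cv2.imwrite('pics/c3.png',cv2.resize(S[140:300,270:430],None,fx=3,fy=3))
E
```

```text
t: 4.62
tool_pos: [695.4, -15.0, 234.8]
ee_rot: [[-0.031, 1.0, 0.002], [1.0, 0.031, -0.0], [-0.0, 0.002, -1.0]]
force: [0.1, -0.5, -0.7]
width: 0.001
t: 5.25
tool_pos: [701.7, -14.8, 168.3]
ee_rot: [[-0.031, 1.0, -0.001], [1.0, 0.031, -0.0], [-0.0, -0.001, -1.0]]
force: [-0.5, -0.0, -0.3]
width: -0.002
t: 5.75
tool_pos: [704.6, -14.7, 148.9]
ee_rot: [[-0.031, 1.0, -0.001], [1.0, 0.031, -0.0], [-0.0, -0.001, -1.0]]
force: [-0.4, -0.4, 0.6]
width: 0.002
t 5.75 pos [704.6 -14.7 148.9] xang 91.8 F [-0.4 -0.4  0.6] w 0.002
[704 -17 145] -> [-2.3 -0.7  3.9] turn -0.2
```

View pics/c3.png

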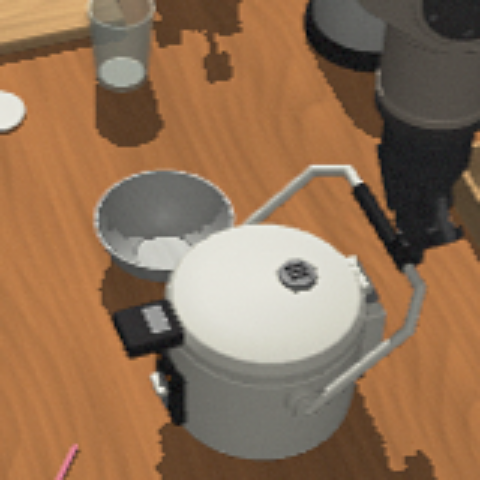

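The picture shows the fingers went down just behind the bar, which stayed at about 50°. I'll go up, come forward over the bar and push down on top of it.

```bash
python3 -m handwheel '[[0,4,-45,0,1],[0,4,-85,0,1],[-2,-15,-85,0,1],[-2,-32,-85,0,1],[-2,-32,-85,0,1]]'; python3 -m handwheel '[[0,0,14,0,1],[0,3,25,0,1],[0,9,37,0,1],[0,15,48,0,1],[0,15,48,0,1]]'
python3 - <<'E'
from h import *
shifts([[704,-17,145]],92)
S=eyes.capture('side')[...,::-1]
cv2.imwrite('pics/c4.png',cv2.resize(S[140:300,270:430],None,fx=3,fy=3))
E
```

```text
t: 6.42
tool_pos: [672.3, -17.8, 235.1]
ee_rot: [[-0.03, 1.0, 0.001], [1.0, 0.03, 0.001], [0.001, 0.001, -1.0]]
force: [0.3, 0.0, -0.3]
width: 0.001
t: 7.05
tool_pos: [687.7, -17.2, 184.7]
ee_rot: [[-0.031, 1.0, -0.002], [1.0, 0.031, -0.001], [-0.0, -0.002, -1.0]]
force: [-0.4, 0.2, -0.5]
width: 0.002
t 7.05 pos [687.7 -17.2 184.7] xang 91.8 F [-0.4  0.2 -0.5] w 0.002
[704 -17 145] -> [-0.3 16.4 39.7] turn -0.2
```

View pics/c4.png

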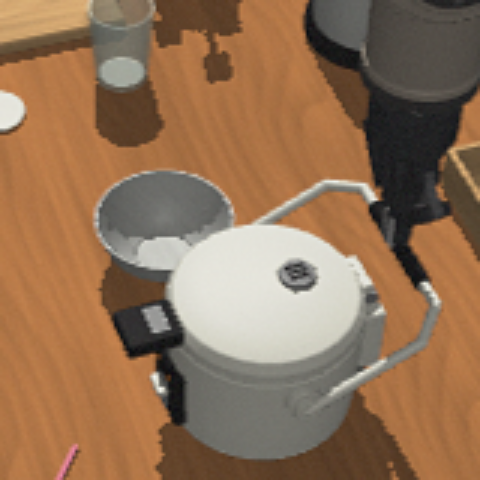

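The fingertip is now on top of the bar and the handle has turned to about 65° (bar end at crop (428,288)). I'll carry on down to the stop.

```bash
python3 -m handwheel '[[0,4,10,0,1],[0,7,20,0,1],[0,10,30,0,1],[0,11,36,0,1],[0,11,36,0,1]]'; python3 -m handwheel '[[0,0,3,0,1],[0,0,5,0,1],[0,0,5,0,1]]';python3 -c "
from h import *
shifts([[704,-17,140]],92)"
```

```text
t: 7.72
tool_pos: [698.5, -16.9, 149.6]
ee_rot: [[-0.031, 1.0, -0.001], [1.0, 0.03, -0.0], [-0.0, -0.001, -1.0]]
force: [-0.0, -0.0, 0.3]
width: 0.001
t: 8.1
tool_pos: [699.1, -17.0, 146.9]
ee_rot: [[-0.03, 1.0, 0.001], [1.0, 0.03, 0.0], [0.0, 0.001, -1.0]]
force: [-6.1, 0.7, 16.1]
width: -0.002
t 8.1 pos [699.1 -17.  146.9] xang 91.7 F [-6.1  0.7 16.1] w -0.002
[704 -17 140] -> [-0.1  4.9  6.9] turn -0.3
```

The stop is reached: 16 N of reaction, at the height predicted for the rear stop. I'll lift off, go in front of the lid grip with the gripper open, and check.

```bash
python3 -m handwheel '[[0,0,-40,0,1],[0,0,-80,0,1],[0,-30,-110,0,1],[-2,-80,-113,0,0],[-3,-130,-113,0,-1]]'; python3 -m handwheel '[[0,-50,0,0,-1],[-2,-100,0,0,-1],[-3,-114,0,0,-1],[-3,-114,0,0,-1]]';python3 - <<'E'
from h import *
shifts([[456,-24,138]],92)
S=eyes.capture('side')[...,::-1]; T=eyes.capture('top')[...,::-1]
a=cv2.resize(T[120:280,250:390],None,fx=2.8,fy=2.8);b=cv2.resize(S[140:300,280:420],None,fx=2.8,fy=2.8)
cv2.imwrite('pics/c5.png',np.hstack([a,b]))
E
```

```text
t: 8.72
tool_pos: [567.7, -24.1, 258.8]
ee_rot: [[-0.031, 1.0, 0.001], [1.0, 0.031, 0.0], [0.0, 0.001, -1.0]]
force: [-0.1, -0.2, 0.3]
width: 0.418
t: 9.22
tool_pos: [455.0, -30.2, 258.9]
ee_rot: [[-0.031, 1.0, 0.001], [1.0, 0.031, 0.001], [0.001, 0.001, -1.0]]
force: [0.1, -0.1, 0.9]
width: 1.001
t 9.22 pos [455.  -30.2 258.9] xang 91.8 F [ 0.1 -0.1  0.9] w 1.001
[456 -24 138] -> [  6.    1.  120.9] turn -0.2
```

View pics/c5.png

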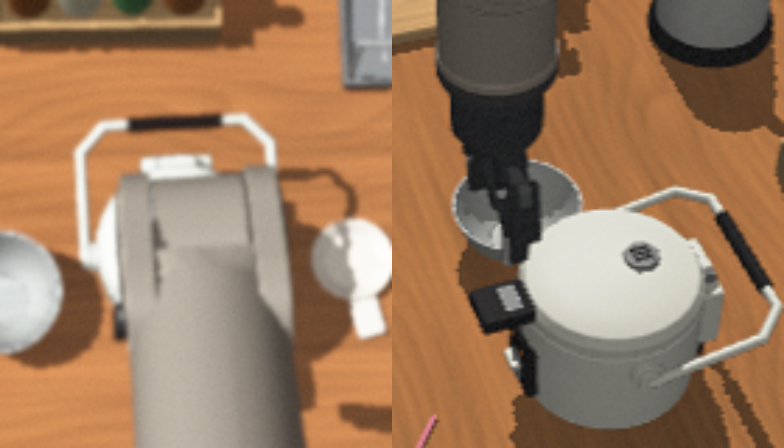

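The handle now lies back at about 80° (bar end at crop (768,290), matching the prediction), and the lid is shut. I'll descend astride the lid grip and pinch.

```bash
python3 -m handwheel '[[6,1,40,0,-1],[6,1,80,0,-1],[6,1,110,0,-1],[6,1,121,0,-1],[6,1,121,0,-1]]' 50; python3 -m handwheel '[[0,0,0,0,0.4],[0,0,0,0,0.8],[0,0,0,0,0.8],[0,0,0,0,0.8],[0,0,0,0,0.8]]' 50;python3 - <<'E'
from h import *
shifts([[456,-24,138]],92)
S=eyes.capture('side')[...,::-1]
cv2.imwrite('pics/c6.png',cv2.resize(S[140:300,260:420],None,fx=3,fy=3))
E
```

```text
t: 9.95
tool_pos: [456.3, -24.5, 137.1]
ee_rot: [[-0.03, 1.0, -0.001], [1.0, 0.03, -0.001], [-0.001, -0.001, -1.0]]
force: [-0.8, -0.5, 0.8]
width: 1.0
t: 10.58
tool_pos: [456.5, -23.2, 138.5]
ee_rot: [[-0.031, 1.0, 0.001], [1.0, 0.031, 0.002], [0.002, 0.001, -1.0]]
force: [-6.3, 7.0, 17.8]
width: 0.527
t 10.57 pos [456.5 -23.2 138.5] xang 91.8 F [-6.3  7.  17.8] w 0.527
[456 -24 138] -> [-0.8 -0.5  0.5] turn -0.2
```

View pics/c6.png

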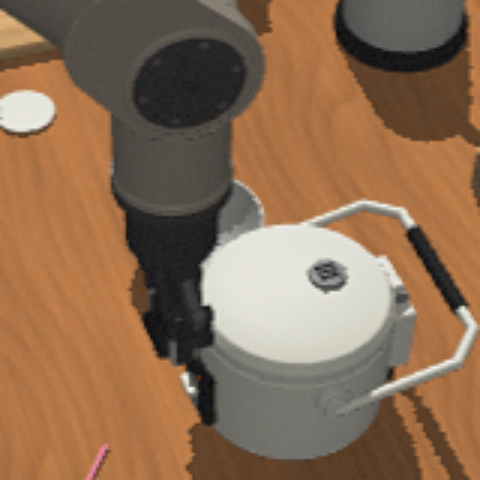

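Width 0.53 means about 45 mm, so the tongue is held; the handle is still back. Now I'll lift along the arc about the hinge (radius 205 mm at the grasp point).

```bash
python3 -m handwheel '[[0,2,-18,0,0.8],[0,6,-35,0,0.8],[0,12,-52,0,0.8],[0,19,-69,0,0.8],[0,27,-85,0,0.8]]'; python3 -m handwheel '[[0,0,0,0,0.8]]'
```

```text
t: 11.25
tool_pos: [483.4, -22.3, 223.3]
ee_rot: [[-0.032, 1.0, 0.001], [1.0, 0.032, 0.001], [0.001, 0.001, -1.0]]
force: [9.0, 6.9, -10.6]
width: 0.527
t: 11.38
tool_pos: [483.7, -22.3, 223.7]
ee_rot: [[-0.032, 1.0, 0.002], [1.0, 0.032, 0.002], [0.002, 0.002, -1.0]]
force: [2.0, 6.8, -5.3]
width: 0.525
```

Forces are modest and the grip hasn't slipped, so I'll continue.

```bash
python3 -m handwheel '[[0,10,-15,0,0.8],[0,21,-29,0,0.8],[0,33,-42,0,0.8],[0,46,-54,0,0.8],[0,60,-65,0,0.8]]'; python3 -m handwheel '[[0,15,-10,0,0.8],[0,31,-18,0,0.8],[0,31,-18,0,0.8],[0,31,-18,0,0.8]]'
python3 - <<'E'
from h import *
shifts([[575,-20,306]],92)
S=eyes.capture('side')[...,::-1]
cv2.imwrite('pics/c7.png',cv2.resize(S[100:300,260:430],None,fx=3,fy=3))
E
```

```text
t: 12.0
tool_pos: [542.8, -20.4, 287.7]
ee_rot: [[-0.032, 0.999, -0.001], [0.999, 0.032, 0.001], [0.001, -0.001, -1.0]]
force: [4.5, 6.0, -11.9]
width: 0.53
t: 12.5
tool_pos: [573.7, -19.4, 305.5]
ee_rot: [[-0.032, 0.999, 0.0], [0.999, 0.032, 0.001], [0.001, 0.0, -1.0]]
force: [1.9, 6.5, -2.8]
width: 0.53
t 12.5 pos [573.7 -19.4 305.5] xang 91.8 F [ 1.9  6.5 -2.8] w 0.53
[575 -20 306] -> [-0.6  1.3 -0.5] turn -0.2
```

View pics/c7.png

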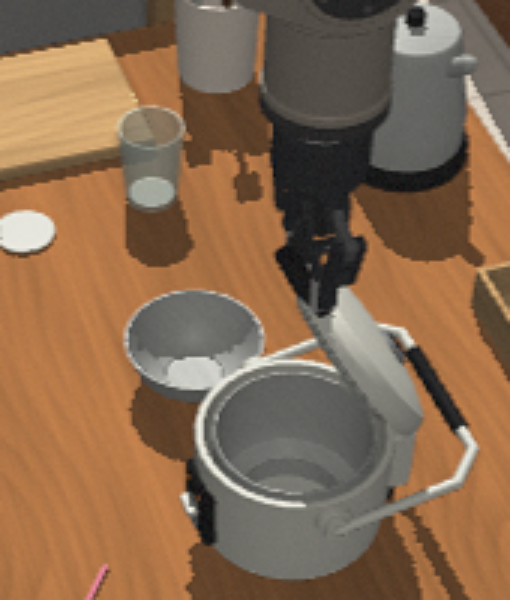

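The lid is open with the tongue still pinched, and the handle is back. As an independent check of the angle I'll overlay the predicted lid rim for 54/60/66° (red/green/blue).

Run:
```python
from h import *
S=eyes.capture('side')[...,::-1].copy()
I=cv2.resize(S[130:270,330:420],None,fx=5,fy=5)[:600]
I=cv2.resize(S[170:270,330:420],None,fx=6,fy=6)
e=np.radians(1.8);ex=np.array([np.cos(e),np.sin(e),0]);ey=np.array([-np.sin(e),np.cos(e),0]);ez=np.array([0,0,1.])
H=np.array([569,-20.,128])+92*ex
for b,c in ((54,(0,0,255)),(60,(0,255,0)),(66,(255,0,0))):
    r=np.radians(b);u=-np.cos(r)*ex+np.sin(r)*ez
    p=np.array([proj('side',H+92*u+87*(np.cos(f)*u+np.sin(f)*ey)) for f in np.linspace(0,6.28,60)])
    cv2.polylines(I,[np.int32((p-[330,170])*6)],True,c,1)
cv2.imwrite('pics/c8.png',I)
s=robot.get_state();print(s['t'],s['tool_pos'].round(1),s['force'].round(1),np.abs(s['qd']).max().round(4),s['width'])
T0=cv2.imread('pics/top0.png')
```

```text
12.6 [573.6 -19.5 305.5] [ 1.5  6.1 -3.3] 0.0013 0.5236016511708197
```

View pics/c8.png

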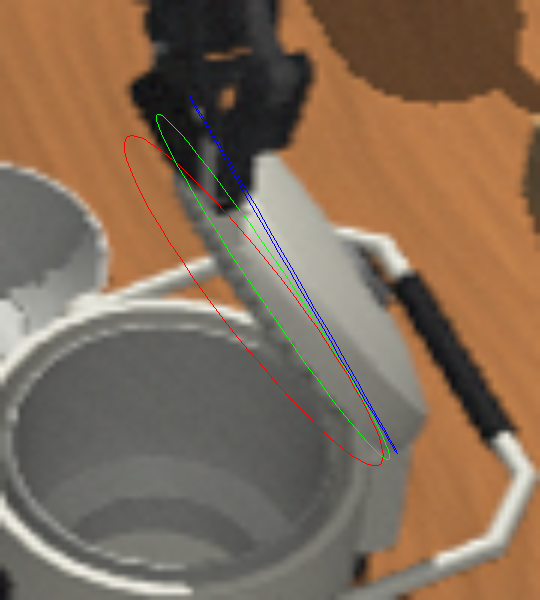

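The dark lid underside follows the green 60° outline, lying between red and blue. I'll hold for half a second, then hand in.

```bash
python3 -m handwheel '[[0,0,0,0,0.8],[0,0,0,0,0.8],[0,0,0,0,0.8],[0,0,0,0,0.8],[0,0,0,0,0.8]]' && python3 -c "
from workcell import robot
print(robot.finish_job())"
```

```text
t: 13.22
tool_pos: [573.6, -19.4, 305.4]
ee_rot: [[-0.032, 0.999, 0.0], [0.999, 0.032, 0.001], [0.001, 0.0, -1.0]]
force: [1.5, 7.0, -4.0]
width: 0.527
the job is handed in; nothing more can be done
None
```

The carry handle is back at its rear stop and the robot is holding the lid about 60° open. I handed the job in at 13.2 s with the grip still closed on the lid.

- **Handle:** I pushed it back with the closed fingers while the lid was shut. The first downward push missed and went behind the bar, so I lifted off, came forward and pushed down on top of it. It stopped with about 16 N of reaction at the height expected for the rear stop. The pictures afterwards show it at about 80°, the rear stop.
- **Lid:** I pinched the front grip by its sides with 50 N (opening about 45 mm) and raised it along its arc. The distance the tool travelled gives 59.6°. The 60° outline drawn on the side picture matched the lid, between those for 54° and 66°.
- **At the end:** The arm was still and the grip had not slipped. The wrist force was about 8 N, including a steady 6–7 N sideways from the pinch.
- **Other things on the table:** I kept clear of them and saw no shift in the side views. I did not measure their positions again.

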